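Seat and clamp the bench pin

TASK

The wooden bench pin has been left drawn part-way out of its steel holder at the front of the small jeweller's bench. Push it gently in until it is fully home against the holder's stop, then clamp it there with the bar-handled knob on the underside of the holder: turn the knob anticlockwise as seen from above until the screw bites and is finger-tight, without forcing it or bruising the wood. Leave everything else on the bench and table where it is.

Things in the scene. Friction and masses are not known exactly. Their poses are not given: they have to be found in the camera images.
- bench: Small desk-top jeweller's bench of pale wood, fixed: board 200 deep x 460 wide, top at height 150 mm, on side panels; a low catch pan (200 x 300 x 22 mm) stands on the table under its front. Origin: on the table straight below the clamp screw's axis. x points into the bench (the way the pin is pushed in), y left, z up. The board's front edge is at x = +65 mm.
- mouth (a point): Middle of the open mouth (46 wide x 17.4 mm high) of the holder, facing the robot; axes as the bench. The holder is a dark steel sleeve on the bench's front edge: bench x = -30 to +65 mm, 54 mm wide (y = -27 to 27), height 121.6 to 150 mm; its 6 mm floor runs on in front as a lip under the pin to x = -62 mm. A threaded boss 26 mm across below it reaches down to 115.6 mm.
- stop (a point): Middle of the stop face at the back of the sleeve, 62 mm in from the mouth; axes as the bench. The pin is home when its back end touches it.
- pin: The bench pin: loose beech block 120 long x 44 wide x 16 mm thick with a V cut in its front end; 0.1 to 0.17 kg. Its back end lies in the holder, 16 to 28 mm short of home. Origin: middle of its underside; x along it to its back end, z up. Pushed at the front end it slides level with 1 to 3 N until it meets the stop; home, it stands 58 mm out of the mouth.
- pin_front (a point): Middle of the pin's front end, 8 mm above its underside. It lies in the mouth of the V (about 12 mm wide, 36 deep): wood is to both sides of it, prongs some 16 mm wide.
- pin_back (a point): Middle of the pin's back end face, 8 mm above its underside.
- clamp: The clamp screw under the holder, plain steel: a vertical spindle 12 mm thick that rises through the holder's floor and with its 22 mm pad presses the pin up against the roof, with the knob on its lower end. Origin: on the screw's axis at the middle height of knob and bar, about 100 mm above the table. z up; does not turn with the knob. Anticlockwise from above raises it 3 mm per radian.
- hub (a point): Middle of the knob: round, knurled, 27 mm across, 18 high, with a straight level bar through it. It turns freely with about 0.05 N m and bites 0.4 to 1.1 rad from the start, not always at the same bar angle; then the torque climbs steeply. Finger-tight is 0.25 to 0.32 N m; above 0.4 N m the screw bruises the wood. It stays where it is left. Axes as bar_right.
- bar_right (a point): Centre of the ball (14 mm) at the bar's end on the bench's -y side, 63 mm from the screw's axis. The bar is 140 mm long over its balls, 9 mm thick; its ends show from above beside the holder. At the start this end points 0 to 1 rad from the bench's -y direction towards the robot; to tighten it moves away from the robot. Axes: y along the bar to its other end, z up.
- bar_left (a point): Centre of the ball at the bar's other end, 63 mm from the axis on the bench's +y side; to tighten it moves towards the robot.
- dish: White dish, 84 mm across, 18 high, holding rings, on the bench board left of the holder; leave alone. Origin under its middle.
- bench_block: Steel block 62 x 62 x 20 mm on the left of the board; leave alone. Origin under its middle.
- third_hand: Soldering stand on the board: round dark base 68 mm across, arm and tweezers up to 100 mm high; leave alone. Origin under its base.
- bur_stand: Round wooden stand with burs, 84 mm across, about 60 high, at the right end of the board; leave alone. Origin under its middle.
- flux_jar: Jar 48 mm across, 50 high, on the board right of the holder; leave alone. Origin under its middle.
- file: File with a wooden handle, 195 mm long, lying in the catch pan; leave alone. Origin on its underside at the root of the blade.
- hammer: Hammer 220 mm long on the table right of the bench; leave alone. Origin at its underside.
- spare_pin: A second bench pin of the same shape lying on the table left of the bench; leave alone. Origin: middle of its underside.
Not all that is in view belongs to the job. Leave any purple look-alike of the pin alone.

How it is judged:
On the way, in this order (a step that is already met when the one before it is completed fails the run):
1. the pin is pushed home against the stop (x of pin_back in the frame of stop above -0.003 m), for 0.2 s.
2. the screw presses on the pin (contact force between clamp and pin above 18 N), for 0.2 s.
At the end, for the whole second after the job is handed in: The pin's back end is within 3 mm of the holder's stop, the clamp screw presses on it with 18 to 55 N (finger-tight, about 0.2 to 0.4 N m on the knob), both are at rest, and the other things stand within 15 mm of where they were (x of pin_back in the frame of stop above -0.003 m and contact force between clamp and pin above 18 N and linear speed of each of pin, clamp below 0.01 m/s); the robot touches nothing.
It fails at once if the screw is over-tightened: it presses on the pin with more than 55 N (contact force between clamp and pin above 55 N).
It fails at once if the robot pushes on the pin with more than 30 N (contact force between any of the fingers, the arm and pin above 30 N).
It fails at once if the robot pushes on the knob with more than 30 N (contact force between any of the fingers, the arm and clamp above 30 N).
It fails at once if another thing is moved more than 15 mm (distance of any of dish, bench_block, third_hand, bur_stand, flux_jar, file, hammer, spare_pin from where it was at the start of the episode above 0.015 m).
It also fails if it takes over 58 s, if anything falls off the work surface, if the arm or the gripper's body presses on something with over 40 N, if the wrist force passes 120 N, or if a joint passes its speed limit or range.

ROBOT

A 7-joint arm with a two-finger parallel gripper is mounted at the origin on the work surface. World frame = base frame: x ahead of the robot, y to its left, z up, the work surface at z = 0. Lengths are in m, angles in rad, forces in N, time in s.
With the tool pointing down it reaches from about 0.425 to 0.875 m from the base axis. Payload 9.9 kg.
Tool frame: the origin (TCP) lies at the very end of the fingers, on their centre line; the grasp point (between the pads) lies 19 mm behind it; z points along the fingers, y is the line along which they close (so a half turn about z gives the same grasp; the last joint's range is limited). The gripper opens to 85 mm and grips with 20 to 120 N. Pads are 22 mm wide; open, the fingers measure 114 mm over their backs; the gripper's body (76 mm by 85 mm) begins 54 mm behind the grasp point. The pads swing forward as they close: fully open they stand 13 mm farther back than shut.
Start: joints at [1.257, 0.576, 0.025, 1.437, -0.015, 1.129, -0.057], TCP at [0.154, -0.657, 0.231] pointing down, gripper open.
Joint ranges: [-2.76, 2.76], [-0.34, 2.15], [-1.52, 1.57], [0.19, 2.46], [-1.09, 4.23], [0.17, 1.99], [-2.82, 2.82]. Speed limits (rad/s): [2.22, 2.22, 3.01, 3.01, 3.14, 3.14, 3.14].

INTERFACE

Orientations are given as a rotation vector (axis times angle).
In Python, from plant import state, viewer, job gives the robot as it stands.
- The arm moves only by the tool carry_out, never from a script. Its argument "targets" is a list of rows, each a list of 7 numbers: the shift along the world's x, y, z in m, then the turn, a rotation vector about the world's x, y, z in rad, then the finger opening in m, from 0 to 0.0854. A call has 1 to 12 rows; each row shifts and turns the commanded pose from where the row before left it; what a row does not reach is not made up. A row lasts 1/12 s, in which the tool goes at most 41.7 mm and 7.16 degrees, less where a joint would pass 70% of its speed; a pose out of reach is approached as far as the arm can. A call with a gripper value outside its range is refused whole. The fingers move at their own pace and stop on an object; "newtons" is the grip in N (left out, the last holds). Time passes only in rows, so rows that do not move let the fingers close. It gives the time, the measured TCP pose, the force, the opening and the grip force at its end, in the units of the state.
- state(): the state, without advancing time (a new reading comes with each control period).
- viewer.get_image(name): name is "scene" or "top" or "wrist"; returns a dict with "img" (384x512x3 uint8, red, green, blue), "K" (3x3 intrinsics, pixels), "dist_coeffs" ([k1, k2, p1, p2, k3] as OpenCV has them; the pictures are not rectified), "extrinsics" (4x4, takes a point from camera to world coordinates); the wrist camera has in their place "mount" (4x4, takes a point from camera to tool coordinates, whose origin is the TCP and whose axes are the flange's). Camera axes: x right, y up, looking along -z (the intrinsics and any distortion apply to the point x, -y, -z); pixel columns grow to the right and rows downward; lengths in m; the calibration is good to about 2 mm. A picture is of the moment at which its call begins: read the wrist's pose just before it. There is no depth.
- job.finish_job(): hands the job in; it is judged then, once.
The state is a dict: "clock": time; "joint_pos": joint angles; "qd": joint speeds; "joint_efforts": joint torques, N m; "eef_pos": TCP position; "ee_rot": TCP orientation; "wrist_force": force on the tool from outside, world axes, zero at the start; "wrist_torque": the same for the moment, N m; "grip_width": finger opening in m; "finger_force": force on a finger pad.
Only numpy, scipy, OpenCV 4.12 (cv2) and the standard library are available. Lean on these libraries where they do the work, as an engineer would, in place of code of your own. Each camera call takes 0.05 s, during which the arm holds its last target. There are 200 camera calls.

## Working session

There is one attempt and no reset: what is moved stays moved. The work goes in short steps, Python scripts to look and compute and a tool call to move; the robot and the scene stay as the last step left them, time stands still between calls to the robot, and variables do not carry over. Pictures are saved under pics/ and viewed, at most 10 in all, crops included, and the job is handed in when it is done.

Besides the shell and the picture viewer there is one more tool, called after "Call:" in YAML: its name, and indented under it one key for each argument. carry_out: Moves the arm, as the interface text tells. Its arguments: {"type":"object","properties":{"targets":{"type":"array"},"newtons":{"type":"number"}},"required":["targets"]}

```bash
mkdir -p pics; ls; python3 - <<'E'
from plant import state, viewer
import cv2,numpy as np
s=state();print(s)
for n in("scene","top"):
    d=viewer.get_image(n);cv2.imwrite(f"pics/{n}0.png",d["img"][:,:,::-1]);print(n,d["K"],d["dist_coeffs"],d["extrinsics"])
E
```

```text
pics
{'clock': 0.0, 'joint_pos': array([ 1.25718093,  0.57650884,  0.02485276,  1.43795396, -0.01497196,
        1.12901054, -0.05646912]), 'qd': array([-2.63095319e-05,  4.66271502e-04,  1.27992223e-03, -3.82212926e-04,
        1.62552759e-03, -1.14265633e-03, -2.44237166e-03]), 'joint_efforts': array([ 1.73440807e-03, -7.65759945e+01,  2.25135192e+00, -2.85955739e+01,
        1.55076210e-02,  1.30062384e-02,  9.93030255e-06]), 'eef_pos': array([ 0.1536439 , -0.65678796,  0.2304423 ]), 'ee_rot': array([-3.11920630e+00, -3.60115881e-01,  4.89340483e-04]), 'wrist_force': array([-0.21500761,  0.50474755, -0.45512264]), 'wrist_torque': array([ 0.00281368, -0.00552618, -0.00979539]), 'finger_force': 0.0, 'grip_width': 0.0852685090764494}
scene [[469.64628777   0.         254.63045932]
 [  0.         469.64628777 185.69029797]
 [  0.           0.           1.        ]] [-0.06541639  0.          0.          0.          0.        ] [[ 0.85351193 -0.3421805   0.39297568  1.10259641]
 [ 0.52096257  0.57591525 -0.63001558 -0.88493132]
 [-0.01074164  0.74245143  0.66981377  1.10709495]
 [ 0.          0.          0.          1.        ]]
top [[456.32756107   0.         259.46816405]
 [  0.         456.32756107 189.75931335]
 [  0.           0.           1.        ]] [0.01970766 0.         0.         0.         0.        ] [[ 0.02935687  0.99599243 -0.0844823   0.42317636]
 [-0.99953954  0.02989976  0.0051677   0.01855308]
 [ 0.00767299  0.08429169  0.99641158  1.35197791]
 [ 0.          0.          0.          1.        ]]
```

View pics/scene0.png

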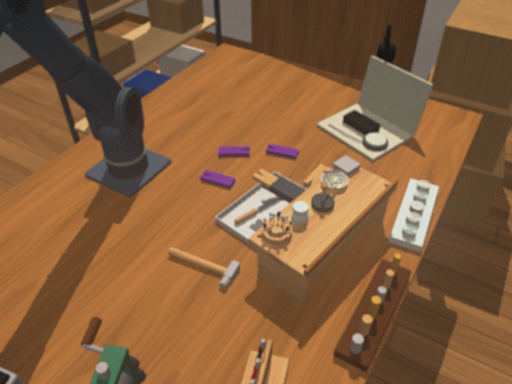

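View pics/top0.png

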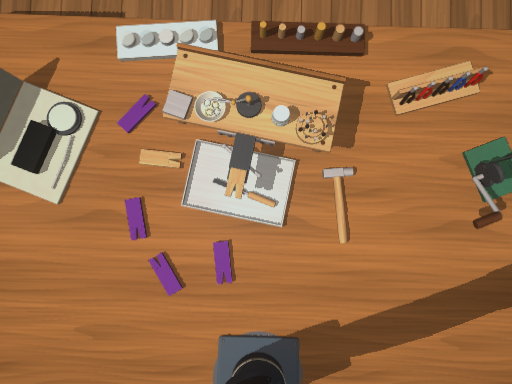

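The top view shows the dark holder at about (242,155), the pin's front at (235,190), and bar ends near (222,133) and (272,141). I'll zoom in there.

```bash
cat > h.py <<'E'
import cv2,numpy as np
from plant import state,viewer
from scipy.spatial.transform import Rotation as R
def cast(d,uv,z,E=None):
    E=d["extrinsics"] if E is None else E
    p=cv2.undistortPoints(np.array(uv,float).reshape(-1,1,2),d["K"],np.array(d["dist_coeffs"]))[:,0]
    r=np.c_[p[:,0],-p[:,1],-np.ones(len(p))]@E[:3,:3].T
    return E[:3,3]+r*((np.asarray(z)-E[2,3])/r[:,2])[:,None]
def proj(d,P,E=None):
    E=d["extrinsics"] if E is None else E
    q=(np.atleast_2d(P)-E[:3,3])@E[:3,:3]
    q=q*[1,-1,-1]
    return cv2.projectPoints(q,np.zeros(3),np.zeros(3),d["K"],np.array(d["dist_coeffs"]))[0][:,0]
def crop(img,x0,y0,x1,y1,k,name):
    cv2.imwrite(name,cv2.resize(img[y0:y1,x0:x1,::-1],None,fx=k,fy=k,interpolation=cv2.INTER_CUBIC))
def wristE(d,s):
    T=np.eye(4);T[:3,:3]=R.from_rotvec(s["ee_rot"]).as_matrix();T[:3,3]=s["eef_pos"]
    return T@d["mount"]
E
python3 - <<'E'
from h import *
d=viewer.get_image("top");crop(d["img"],190,120,290,210,7,"pics/tc.png")
E
```

```text
(no output)
```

View pics/tc.png

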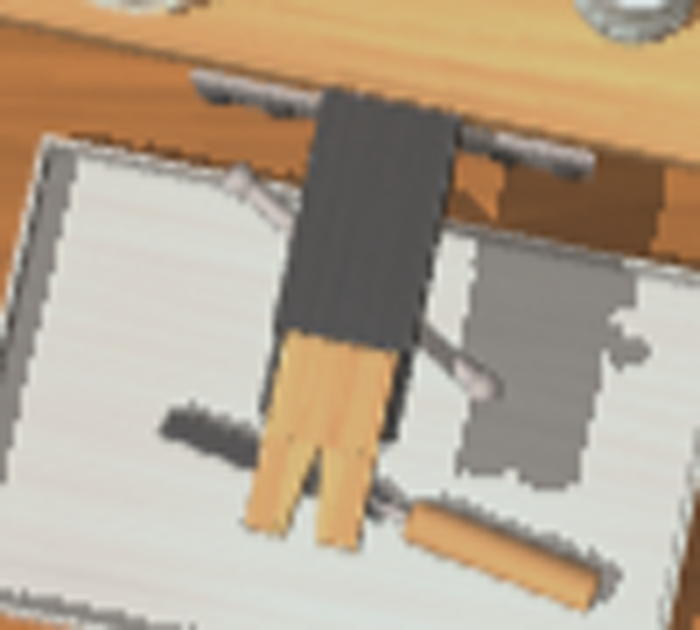

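```bash
python3 - <<'E'
from h import *
d=viewer.get_image("top")
c=np.array([[240,180],[482,385],[277,331],[415,352],[320,90],[458,115],[247,524],[285,535],[318,543],[360,550]],float)
uv=(c+.5)/7-.5+[190,120]
P=cast(d,uv,[.1,.1]+[.15]*4+[.1436]*4);print(P.round(4))
L=np.linalg.norm
print("bar",L(P[0]-P[1]),"w",L(P[2]-P[3]),L(P[4]-P[5]),"len",L(P[2]+P[3]-P[4]-P[5])/2)
x=(P[4]+P[5]-P[2]-P[3])/2;yaw=np.arctan2(x[1],x[0]);print("yaw",yaw)
ex=np.array([np.cos(yaw),np.sin(yaw),0]);ey=np.array([-ex[1],ex[0],0])
o=(P[2]+P[3])/2+.03*ex;o2=(P[4]+P[5])/2-.065*ex;ob=(P[0]+P[1])/2;print("origin",o,o2,ob)
pf=P[6:].mean(0);print("pin front",pf,"rel",(pf-o)@ex,(pf-o)@ey)
r=P[1]-ob;print("bar angle from -y toward robot",np.arctan2(-r@ex,-r@ey))
E
```

```text
[[0.6501 0.1144 0.1   ]
 [0.5713 0.0162 0.1   ]
 [0.5836 0.0945 0.15  ]
 [0.5772 0.042  0.15  ]
 [0.6767 0.0814 0.15  ]
 [0.6687 0.0285 0.15  ]
 [0.5104 0.1037 0.1436]
 [0.5067 0.0892 0.1436]
 [0.504  0.0766 0.1436]
 [0.5019 0.0606 0.1436]]
bar 0.12596206083696462 w 0.05291073049753613 0.05350080169953508 len 0.09323073917660551
yaw -0.14373165488798623
origin [0.61010491 0.06397335 0.15      ] [0.60835389 0.06422677 0.15      ] [0.61071054 0.06529823 0.1       ]
pin front [0.50575835 0.08252319 0.1436    ] rel -0.10592760134975963 0.003412246083166686
bar angle from -y toward robot 0.5321883664010099
```

Measurements agree with the given sizes (bar ball spacing 126 mm, sleeve 53 mm wide and 93 mm deep). Bench yaw is about −0.144, screw axis about (0.610, 0.0645), the pin needs about 18 mm more, and the bar stands about 0.53 rad towards the robot. I'll move over to a point in front of the pin.

Call:
carry_out:
  targets:
    - [0.025,0.0234,0.002,0,0,-0.034,0]
    - [0.025,0.0234,0.002,0,0,-0.034,0]
    - [0.025,0.0234,0.002,0,0,-0.034,0]
    - [0.025,0.0234,0.002,0,0,-0.034,0]
    - [0.025,0.0234,0.002,0,0,-0.034,0]
    - [0.025,0.0234,0.002,0,0,-0.034,0]
    - [0.025,0.0234,0.002,0,0,-0.034,0]
    - [0.025,0.0234,0.002,0,0,-0.034,0]
    - [0.025,0.0234,0.002,0,0,-0.034,0]
    - [0.025,0.0234,0.002,0,0,-0.034,0]
    - [0.025,0.0234,0,0,0,-0.034,0]
    - [0,0,0,0,0,0,0]
  newtons: 20

```text
clock: 1.2
eef_pos: [0.4353, -0.3932, 0.2511]
ee_rot: [-3.131, 0.214, -0.005]
wrist_force: [0.5, -0.2, -0.1]
grip_width: -0.0001
finger_force: 0.0
```

Call:
carry_out:
  targets:
    - [0.0035,0.038,0,0,0,0,0]
    - [0.0035,0.038,0,0,0,0,0]
    - [0.0035,0.038,0,0,0,0,0]
    - [0.0035,0.038,0,0,0,0,0]
    - [0.0035,0.038,0,0,0,0,0]
    - [0.0035,0.038,0,0,0,0,0]
    - [0.0035,0.038,0,0,0,0,0]
    - [0.0035,0.038,0,0,0,0,0]
    - [0.0035,0.038,0,0,0,0,0]
    - [0.0035,0.038,0,0,0,0,0]
    - [0.0035,0.038,0,0,0,0,0]
    - [0,0,0,0,0,0,0]

```text
clock: 2.2
eef_pos: [0.4677, 0.0261, 0.2515]
ee_rot: [-3.131, 0.211, -0.001]
wrist_force: [-0.7, 1.1, 0.4]
grip_width: -0.0001
finger_force: 0.0
```

```bash
python3 - <<'E'
from h import *
s=state();m=R.from_rotvec(s["ee_rot"]).as_matrix()
print(s["clock"],s["eef_pos"],s["joint_pos"].round(2),m.round(3),s["wrist_force"],s["grip_width"])
E
```

```text
2.2 [0.46765607 0.02613345 0.25145717] [-0.08  0.25 -0.09  1.93  0.02  0.96 -1.89] [[ 0.991 -0.134  0.001]
 [-0.134 -0.991  0.004]
 [ 0.    -0.004 -1.   ]] [-0.70701786  1.13760135  0.39728064] -0.00011127787850854504
```

Call:
carry_out:
  targets:
    - [0.004,0.0293,0,0,0,-0.008,0]
    - [0.004,0.0293,0,0,0,0,0]
    - [0,0,-0.03,0,0,0,0]
    - [0,0,-0.03,0,0,0,0]
    - [0,0,-0.03,0,0,0,0]
    - [0,0,-0.025,0,0,0,0]
    - [0,0,-0.015,0,0,0,0]
    - [0,0,0,0,0,0,0]
    - [0,0,0,0,0,0,0]

```text
clock: 2.95
eef_pos: [0.4749, 0.0763, 0.121]
ee_rot: [3.132, -0.239, -0.003]
wrist_force: [-0.2, -0.4, 0.6]
grip_width: -0.0
finger_force: 0.0
```

```bash
python3 - <<'E'
from h import *
s=state();print(s["eef_pos"],s["wrist_force"])
d=viewer.get_image("top");crop(d["img"],190,120,290,210,6,"pics/tc2.png")
w=viewer.get_image("wrist");a=cv2.imread("pics/tc2.png");b=w["img"][:,:,::-1]
cv2.imwrite("pics/two.png",np.hstack([cv2.resize(a,(400,360)),cv2.resize(b,(400,300))[:] if 0 else cv2.copyMakeBorder(cv2.resize(b,(400,300)),0,60,0,0,0)]))
E
```

```text
[0.47493844 0.07634157 0.12100853] [-0.24854568 -0.37024148  0.62441217]
```

View pics/two.png

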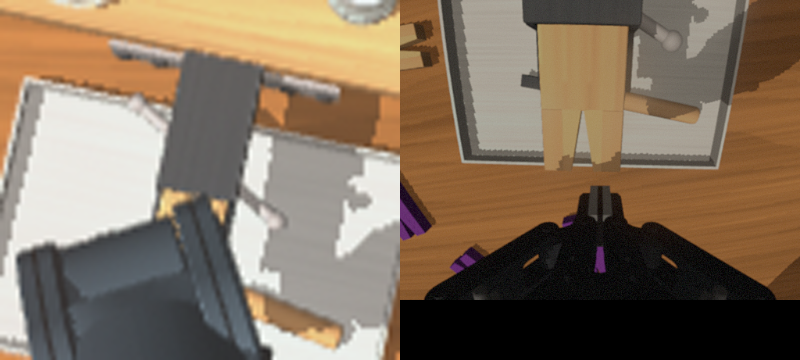

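The view shows the TCP about 8 mm right of the pin's centre line, and closed tips narrow enough to slip into the V. I'll open to 22 mm so that each finger meets a prong, shift left and approach.

Call:
carry_out:
  targets:
    - [0.0013,0.009,0,0,0,0,0.022]
    - [0,0,0,0,0,0,0.022]
    - [0,0,0,0,0,0,0.022]
    - [0.003,-0.0004,0,0,0,0,0.022]
    - [0.003,-0.0004,0,0,0,0,0.022]
    - [0.003,-0.0004,0,0,0,0,0.022]
    - [0.002,-0.0003,0,0,0,0,0.022]
    - [0,0,0,0,0,0,0.022]
    - [0,0,0,0,0,0,0.022]

```text
clock: 3.8
eef_pos: [0.4876, 0.0841, 0.1212]
ee_rot: [3.132, -0.239, -0.0]
wrist_force: [0.4, 0.3, -0.3]
grip_width: 0.0224
finger_force: 0.0
```

```bash
python3 - <<'E'
from h import *
s=state();print(s["eef_pos"],s["wrist_force"])
w=viewer.get_image("wrist");cv2.imwrite("pics/w2.png",w["img"][:,:,::-1])
E
```

```text
[0.4876452  0.08411189 0.12119277] [ 0.39293166  0.33125614 -0.26372869]
```

View pics/w2.png

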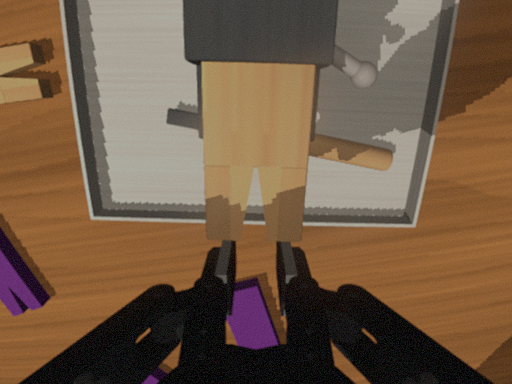

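Fingers straddle the pin's centre (mid-column 257 against prongs 205–303) and each faces a prong. Now I push.

Call:
carry_out:
  targets:
    - [0.002,-0.0003,0,0,0,0,0.022]
    - [0.002,-0.0003,0,0,0,0,0.022]
    - [0.002,-0.0003,0,0,0,0,0.022]
    - [0.002,-0.0003,0,0,0,0,0.022]
    - [0.002,-0.0003,0,0,0,0,0.022]
    - [0.002,-0.0003,0,0,0,0,0.022]
    - [0.002,-0.0003,0,0,0,0,0.022]
    - [0.002,-0.0003,0,0,0,0,0.022]

```text
clock: 4.52
eef_pos: [0.5036, 0.0818, 0.1213]
ee_rot: [3.132, -0.239, -0.0]
wrist_force: [-1.1, -0.7, 1.2]
grip_width: 0.0219
finger_force: 0.6
```

Call:
carry_out:
  targets:
    - [0.001,-0.00014,0,0,0,0,0.022]
    - [0.001,-0.00014,0,0,0,0,0.022]
    - [0.001,-0.00014,0,0,0,0,0.022]
    - [0.001,-0.00014,0,0,0,0,0.022]

```text
clock: 4.85
eef_pos: [0.5076, 0.0813, 0.1213]
ee_rot: [3.132, -0.239, -0.0]
wrist_force: [-1.7, 0.4, 0.4]
grip_width: 0.0218
finger_force: 0.5
```

Call:
carry_out:
  targets:
    - [0.0007,-0.0001,0,0,0,0,0.022]
    - [0.0007,-0.0001,0,0,0,0,0.022]
    - [0.0006,-0.0001,0,0,0,0,0.022]

```text
clock: 5.1
eef_pos: [0.5096, 0.081, 0.1213]
ee_rot: [3.132, -0.239, 0.0]
wrist_force: [-2.0, -0.7, -0.2]
grip_width: 0.0222
finger_force: 0.5
```

```bash
python3 - <<'E'
from h import *
s=state();w=viewer.get_image("wrist");E=wristE(w,s)
print(s["wrist_force"]);crop(w["img"],130,0,380,300,2,"pics/w3.png")
o=np.array([.6098,.0642,0]);ex=np.array([.99,-.143,0]);print("tcp rel",(s["eef_pos"]-o)@ex)
E
```

```text
[-1.95407953 -0.6610847  -0.21142632]
tcp rel -0.10157011167793661
```

View pics/w3.png

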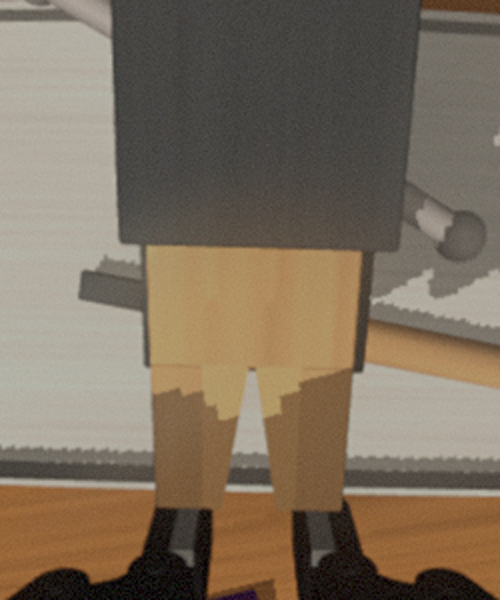

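The fingers bear on both prongs and the pin slides at about 2 N; it's expected home in 2–3 mm. I'll take small steps.

Call:
carry_out:
  targets:
    - [0.0005,-7e-05,0,0,0,0,0.022]
    - [0.0005,-7e-05,0,0,0,0,0.022]

```text
clock: 5.32
eef_pos: [0.5106, 0.0808, 0.1213]
ee_rot: [-3.132, 0.239, 0.0]
wrist_force: [-1.3, -0.5, 0.1]
grip_width: 0.022
finger_force: 0.4
```

Call:
carry_out:
  targets:
    - [0.0005,-7e-05,0,0,0,0,0.022]
    - [0.0005,-7e-05,0,0,0,0,0.022]

```text
clock: 5.48
eef_pos: [0.5116, 0.0807, 0.1213]
ee_rot: [-3.132, 0.239, -0.0]
wrist_force: [-0.7, -0.1, 0.4]
grip_width: 0.022
finger_force: 0.4
```

Call:
carry_out:
  targets:
    - [0.0005,-7e-05,0,0,0,0,0.022]

```text
clock: 5.57
eef_pos: [0.5121, 0.0806, 0.1213]
ee_rot: [-3.132, 0.239, -0.0]
wrist_force: [-1.2, 0.8, -0.3]
grip_width: 0.0221
finger_force: 0.4
```

Call:
carry_out:
  targets:
    - [0.0005,-7e-05,0,0,0,0,0.022]
    - [0.0005,-7e-05,0,0,0,0,0.022]

```text
clock: 5.73
eef_pos: [0.5127, 0.0805, 0.1212]
ee_rot: [3.132, -0.239, -0.001]
wrist_force: [-3.7, 0.6, 2.6]
grip_width: 0.022
finger_force: 1.9
```

Call:
carry_out:
  targets:
    - [0.0005,-7e-05,0,0,0,0,0.022]

```text
clock: 5.82
eef_pos: [0.5128, 0.0805, 0.1212]
ee_rot: [3.132, -0.239, -0.003]
wrist_force: [-5.8, 1.6, 4.7]
grip_width: 0.0217
finger_force: 3.1
```

Call:
carry_out:
  targets:
    - [0.0005,-7e-05,0,0,0,0,0.022]

```text
clock: 5.9
eef_pos: [0.5128, 0.0805, 0.1212]
ee_rot: [3.132, -0.239, -0.004]
wrist_force: [-8.0, 1.4, 6.2]
grip_width: 0.0219
finger_force: 4.1
```

The pin is home: travel stalled with TCP at −98.4 mm against −99 predicted, force rising past 6 N. I'll back off and work out the bar approach.

Call:
carry_out:
  targets:
    - [0,0,0,0,0,0,0.022]
    - [0,0,0,0,0,0,0.022]
    - [-0.01,0.0014,0,0,0,0,0.022]
    - [-0.02,0.0028,0,0,0,0,0.022]
    - [-0.01,0.0014,0.01,0,0,-0.1,0]
    - [0,0,0.03,0,0,-0.1,0]
    - [0,0,0.03,0,0,-0.1,0]
    - [0,0,0.01,0,0,-0.1,0]
    - [0,0,0,0,0,-0.12,0]
    - [0,0,0,0,0,0,0]

```text
clock: 6.73
eef_pos: [0.4745, 0.0862, 0.2023]
ee_rot: [-2.961, 1.044, -0.004]
wrist_force: [-0.3, -0.2, 0.5]
grip_width: -0.0001
finger_force: 0.0
```

```bash
python3 - <<'E'
from h import *
s=state();m=R.from_rotvec(s["ee_rot"]).as_matrix();print(s["eef_pos"],"yaw",np.arctan2(m[1,0],m[0,0]),s["wrist_force"],s["joint_pos"].round(2))
o=np.array([.6100,.0648]);yaw=-.144;ex=np.array([np.cos(yaw),np.sin(yaw)]);ey=np.array([-ex[1],ex[0]])
for th in (.53,.13,0,-.3,-.57,-.8):
    u=-np.sin(th)*ex-np.cos(th)*ey;t=np.cos(th)*ex-np.sin(th)*ey
    print(th,"pre",(o+.06*u-.028*t).round(4),"contact",(o+.06*u-.018*t).round(4),"t",t.round(3))
d=viewer.get_image("top");print("flux",cast(d,[[281,116]],[.2]),"bur",cast(d,[[313,127]],[.17]))
crop(d["img"],190,120,290,210,7,"pics/tc4.png")
E
```

```text
[0.47452285 0.08621784 0.20232153] yaw -0.6776702922386656 [-0.27417775 -0.20953268  0.49528136] [-0.31  0.32  0.04  1.98 -0.02  0.84 -2.5 ]
0.53 pre [0.5507 0.0354] contact [0.5585 0.0292] t [ 0.781 -0.624]
0.13 pre [0.5668 0.0146] contact [0.5764 0.0119] t [ 0.963 -0.271]
0 pre [0.5737 0.0094] contact [0.5836 0.008 ] t [ 0.99  -0.144]
-0.3 pre [0.5917 0.0012] contact [0.6015 0.0027] t [0.988 0.155]
-0.57 pre [ 0.6093 -0.0014] contact [0.6184 0.0027] t [0.911 0.413]
-0.8 pre [6.244e-01 2.000e-04] contact [0.6323 0.0063] t [0.792 0.61 ]
flux [[ 0.71252839 -0.03711442  0.2       ]] bur [[ 0.6932448  -0.12348573  0.17      ]]
```

View pics/tc4.png

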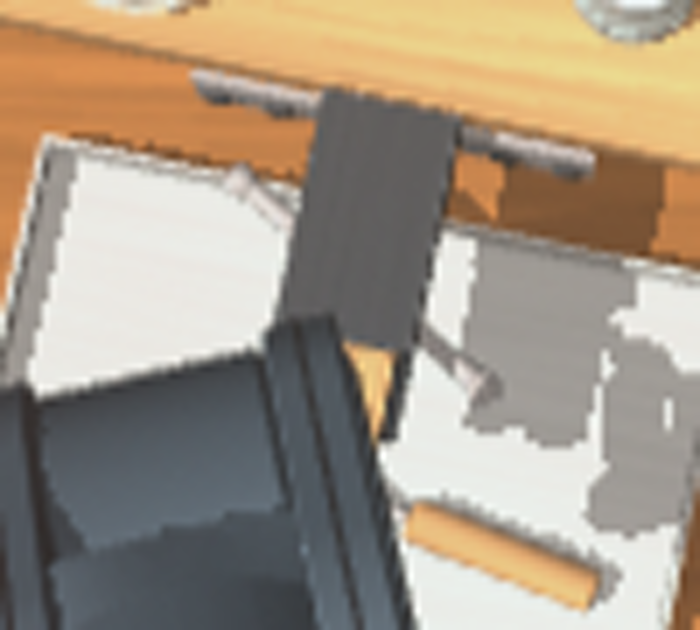

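The bar is unmoved and the pin is seated. To keep the gripper linkage clear of the holder I'll set the tool's y along bench x and push the right ball from the robot's side.

Call:
carry_out:
  targets:
    - [0,0,0,0,0,0.12,0]
    - [0,0,0,0,0,0.12,0]
    - [0,0,0,0,0,0.12,0]
    - [0,0,0,0,0,0.12,0]
    - [0,0,0,0,0,0.12,0]
    - [0,0,0,0,0,0.12,0]
    - [0,-0.012,0,0,0,0.12,0]
    - [0,-0.012,0,0,0,0.12,0]
    - [0,-0.012,0,0,0,0.12,0]
    - [0,-0.012,0,0,0,0.12,0]
    - [0,-0.012,0,0,0,0.12,0]
    - [0,-0.012,0,0,0,0.12,0]

```text
clock: 7.78
eef_pos: [0.4736, 0.0133, 0.2006]
ee_rot: [-2.906, -1.192, 0.001]
wrist_force: [0.5, -0.0, -0.0]
grip_width: 0.0002
finger_force: 0.0
```

Call:
carry_out:
  targets:
    - [0.012,0,0,0,0,0.12,0]
    - [0.012,0,0,0,0,0.12,0]
    - [0.012,0,0,0,0,0.12,0]
    - [0.012,0,0,0,0,0.12,0]
    - [0.012,0,0,0,0,0.12,0]
    - [0,0,0,0,0,0.065,0]
    - [0,0,0,0,0,0,0]
    - [0,0,0,0,0,0,0]

```text
clock: 8.45
eef_pos: [0.5335, 0.0138, 0.2006]
ee_rot: [-2.368, -2.063, 0.001]
wrist_force: [0.1, -0.0, -0.5]
grip_width: -0.0001
finger_force: 0.0
```

```bash
cat > b.py <<'E'
from h import *
o=np.array([.6100,.0648]);yaw=-.144;ex=np.array([np.cos(yaw),np.sin(yaw)]);ey=np.array([-ex[1],ex[0]])
def rep():
    s=state();m=R.from_rotvec(s["ee_rot"]).as_matrix();p=s["eef_pos"];q=p[:2]-o;f=s["wrist_force"][:2]
    print("t",s["clock"],"tcp",p.round(4),"bench",(q@ex).round(4),(q@ey).round(4),"yaw",np.arctan2(m[1,0],m[0,0]).round(3),"F bench",f@ex,f@ey,s["wrist_force"][2],s["joint_pos"].round(2))
E
python3 -c "import b;b.rep()"
```

```text
t 8.45 tcp [0.5335 0.0138 0.2006] bench -0.0684 -0.0614 yaw 1.433 F bench 0.07644580348844338 -0.0159408883647933 -0.5349006572163565 [ 0.19  0.42 -0.44  1.84  0.22  0.93 -0.48]
```

Descend to z = 0.088 and look once from the wrist.

Call:
carry_out:
  targets:
    - [0,0,-0.025,0,0,0,0]
    - [0,0,-0.025,0,0,0,0]
    - [0,0,-0.025,0,0,0,0]
    - [0,0,-0.02,0,0,0,0]
    - [0,0,-0.01,0,0,0,0]
    - [0,0,-0.0075,0,0,0,0]
    - [0,0,0,0,0,0,0]

```text
clock: 9.03
eef_pos: [0.5334, 0.014, 0.0879]
ee_rot: [-2.369, -2.062, 0.002]
wrist_force: [-0.5, -0.0, 0.4]
grip_width: -0.0
finger_force: 0.0
```

```bash
python3 - <<'E'
import b;from h import *
b.rep();w=viewer.get_image("wrist");cv2.imwrite("pics/w5.png",w["img"][:,:,::-1])
E
```

```text
t 9.0333 tcp [0.5334 0.014  0.0879] bench -0.0685 -0.0613 yaw 1.433 F bench -0.5129877580169722 -0.09752985415290352 0.36874298890531865 [ 0.14  0.57 -0.38  1.97  0.32  0.67 -0.58]
```

View pics/w5.png

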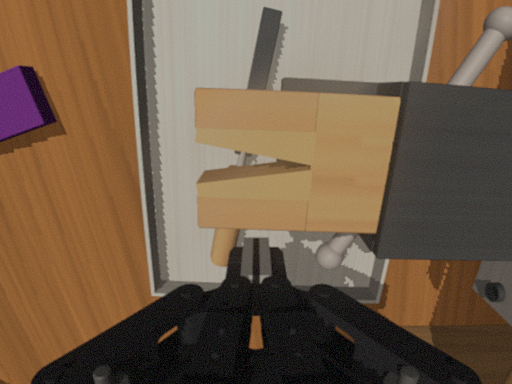

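Finger tip at (257,250), ball at (330,255): lined up with about 10–15 mm gap. Advance through the free range.

Call:
carry_out:
  targets:
    - [0.0033,-0.0005,0,0,0,0,0]
    - [0.0033,-0.0005,0,0,0,0,0]
    - [0.0033,-0.0005,0,0,0,0,0]
    - [0.002,-0.0003,0,0,0,0,0]
    - [0.002,-0.0003,0,0,0,0,0]
    - [0.002,-0.0003,0,0,0,0,0]
    - [0.002,-0.0003,0,0,0,0,0]
    - [0.002,-0.0003,0,0,0,0,0]
    - [0.002,-0.0003,0,0,0,0,0]
    - [0.002,-0.0003,0,0,0,0,0]
    - [0.002,-0.0003,0,0,0,0,0]
    - [0.002,-0.0003,0,0,0,0,0]

```text
clock: 10.08
eef_pos: [0.5621, 0.0097, 0.0887]
ee_rot: [-2.369, -2.063, 0.0]
wrist_force: [-2.5, -0.5, -0.6]
grip_width: 0.0001
finger_force: 0.8
```

Call:
carry_out:
  targets:
    - [0.002,-0.0003,0,0,0,0,0]
    - [0.002,-0.0003,0,0,0,0,0]
    - [0.002,-0.0003,0,0,0,0,0]

```text
clock: 10.33
eef_pos: [0.5682, 0.0089, 0.0888]
ee_rot: [2.369, 2.063, 0.0]
wrist_force: [-0.8, -1.3, 0.6]
grip_width: -0.0
finger_force: 0.7
```

Call:
carry_out:
  targets:
    - [0.001,-0.00014,0,0,0,0,0]
    - [0.001,-0.00014,0,0,0,0,0]

```text
clock: 10.5
eef_pos: [0.5702, 0.0086, 0.0888]
ee_rot: [2.369, 2.063, 0.0]
wrist_force: [-1.9, -0.8, -0.1]
grip_width: -0.0001
finger_force: 0.7
```

```bash
python3 - <<'E'
import b;from h import *
b.rep();w=viewer.get_image("wrist");crop(w["img"],180,170,512,384,2,"pics/w6.png")
E
```

```text
t 10.5 tcp [0.5702 0.0086 0.0888] bench -0.0314 -0.0614 yaw 1.433 F bench -1.79211281522596 -1.0278132190197469 -0.07259119503353756 [ 0.15  0.6  -0.38  1.87  0.32  0.72 -0.55]
```

View pics/w6.png

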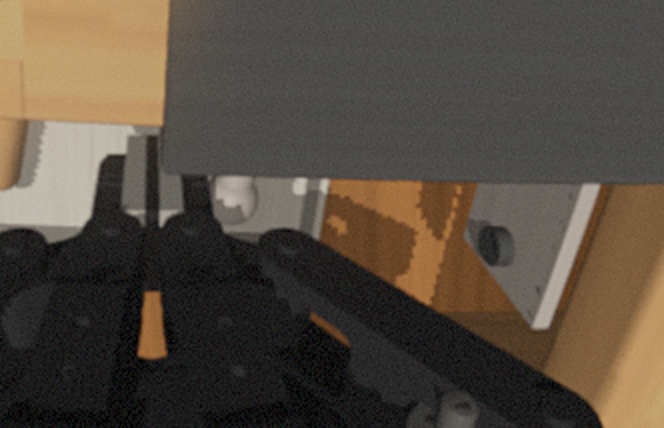

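The right finger bears on the ball at crop (235,195), clear of the holder, and the knob turns freely at 1–2 N. From here I'll move in short steps, watching the force.

Call:
carry_out:
  targets:
    - [0.0008,-0.0001,0,0,0,0,0]
    - [0.0007,-0.0001,0,0,0,0,0]

```text
clock: 10.72
eef_pos: [0.5715, 0.0084, 0.0888]
ee_rot: [-2.369, -2.063, 0.0]
wrist_force: [-1.9, -1.0, 0.1]
grip_width: -0.0002
finger_force: 0.7
```

Call:
carry_out:
  targets:
    - [0.0008,-0.0001,0,0,0,0,0]
    - [0.0007,-0.0001,0,0,0,0,0]

```text
clock: 10.88
eef_pos: [0.573, 0.0081, 0.0888]
ee_rot: [2.369, 2.063, 0.0]
wrist_force: [-1.9, -1.5, 0.0]
grip_width: 0.0
finger_force: 0.6
```

Call:
carry_out:
  targets:
    - [0.0009,-0.0001,0,0,0,0,0]
    - [0.0009,-0.0001,0,0,0,0,0]

```text
clock: 11.05
eef_pos: [0.5749, 0.008, 0.0888]
ee_rot: [2.369, 2.063, 0.0]
wrist_force: [-0.8, -1.4, -0.1]
grip_width: -0.0002
finger_force: 0.6
```

Call:
carry_out:
  targets:
    - [0.0009,-0.0001,0,0,0,0,0]
    - [0.0009,-0.0001,0,0,0,0,0]

```text
clock: 11.22
eef_pos: [0.5767, 0.0078, 0.0888]
ee_rot: [2.369, 2.063, 0.0]
wrist_force: [-0.6, -0.5, 1.0]
grip_width: -0.0001
finger_force: 0.6
```

Call:
carry_out:
  targets:
    - [0.0009,-0.0001,0,0,0,0,0]
    - [0.0009,-0.0001,0,0,0,0,0]

```text
clock: 11.38
eef_pos: [0.5784, 0.0076, 0.0888]
ee_rot: [-2.369, -2.063, 0.0]
wrist_force: [-2.0, -0.9, -0.3]
grip_width: -0.0002
finger_force: 0.6
```

Call:
carry_out:
  targets:
    - [0.0009,-0.0001,0,0,0,0,0]
    - [0.0009,-0.0001,0,0,0,0,0]

```text
clock: 11.55
eef_pos: [0.5803, 0.0074, 0.0888]
ee_rot: [-2.369, -2.063, -0.0]
wrist_force: [-0.8, -1.1, 0.5]
grip_width: 0.0001
finger_force: 0.6
```

Call:
carry_out:
  targets:
    - [0.0009,-0.0001,0,0,0,0,0]
    - [0.0009,-0.0001,0,0,0,0,0]

```text
clock: 11.72
eef_pos: [0.5821, 0.0072, 0.0888]
ee_rot: [2.369, 2.063, 0.0]
wrist_force: [-1.6, -1.2, 0.4]
grip_width: 0.0
finger_force: 0.7
```

Call:
carry_out:
  targets:
    - [0.0009,-0.0001,0,0,0,0,0]
    - [0.0009,-0.0001,0,0,0,0,0]

```text
clock: 11.88
eef_pos: [0.5838, 0.007, 0.0888]
ee_rot: [-2.369, -2.063, 0.0]
wrist_force: [-1.6, -0.9, 1.4]
grip_width: -0.0003
finger_force: 0.7
```

Call:
carry_out:
  targets:
    - [0.0009,-0.0001,0,0,0,0,0]
    - [0.0009,-0.0001,0,0,0,0,0]

```text
clock: 12.05
eef_pos: [0.5856, 0.0068, 0.0888]
ee_rot: [-2.369, -2.063, 0.0]
wrist_force: [-1.9, -0.5, 0.5]
grip_width: 0.0001
finger_force: 0.6
```

Call:
carry_out:
  targets:
    - [0.0009,-0.0001,0,0,0,0,0]
    - [0.0009,-0.0001,0,0,0,0,0]

```text
clock: 12.22
eef_pos: [0.5874, 0.0066, 0.0888]
ee_rot: [-2.369, -2.063, 0.0]
wrist_force: [-0.8, 0.0, -0.3]
grip_width: -0.0003
finger_force: 0.6
```

Call:
carry_out:
  targets:
    - [0.0009,-0.0001,0,0,0,0,0]
    - [0.0009,-0.0001,0,0,0,0,0]

```text
clock: 12.38
eef_pos: [0.5893, 0.0064, 0.0888]
ee_rot: [2.369, 2.063, 0.0]
wrist_force: [-1.7, -0.1, 0.3]
grip_width: 0.0003
finger_force: 0.6
```

Call:
carry_out:
  targets:
    - [0.0009,-0.0001,0,0,0,0,0]
    - [0.0009,-0.0001,0,0,0,0,0]

```text
clock: 12.55
eef_pos: [0.591, 0.0062, 0.0888]
ee_rot: [-2.369, -2.063, 0.0]
wrist_force: [-1.6, -1.0, 0.4]
grip_width: 0.0002
finger_force: 0.8
```

Call:
carry_out:
  targets:
    - [0.0009,-0.0001,0,0,0,0,0]
    - [0.0009,-0.0001,0,0,0,0,0]

```text
clock: 12.72
eef_pos: [0.5927, 0.006, 0.0888]
ee_rot: [-2.369, -2.063, 0.0]
wrist_force: [-1.9, -0.2, 1.5]
grip_width: 0.0003
finger_force: 1.0
```

Call:
carry_out:
  targets:
    - [0.0008,-0.0001,0,0,0,0,0]

```text
clock: 12.8
eef_pos: [0.5935, 0.0059, 0.0888]
ee_rot: [-2.369, -2.063, 0.0]
wrist_force: [-2.7, -0.3, 0.7]
grip_width: -0.0
finger_force: 1.1
```

Call:
carry_out:
  targets:
    - [0.0008,-0.0001,0,0,0,0,0]
    - [0.0006,-0.0001,0,0,0,0,0]

```text
clock: 12.97
eef_pos: [0.5949, 0.0058, 0.0888]
ee_rot: [-2.369, -2.063, 0.0]
wrist_force: [-2.9, 0.1, 1.8]
grip_width: -0.0003
finger_force: 1.3
```

Biting: the force now climbs gently.

Call:
carry_out:
  targets:
    - [0.0008,-0.0001,0,0,0,0,0]
    - [0.0007,-0.0001,0,0,0,0,0]

```text
clock: 13.13
eef_pos: [0.5964, 0.0057, 0.0888]
ee_rot: [-2.369, -2.063, 0.0]
wrist_force: [-3.4, 1.4, 1.1]
grip_width: 0.0
finger_force: 1.6
```

Call:
carry_out:
  targets:
    - [0.0008,-0.0001,0,0,0,0,0]
    - [0.0007,-0.0001,0,0,0,0,0]

```text
clock: 13.3
eef_pos: [0.5978, 0.0056, 0.0888]
ee_rot: [-2.369, -2.063, 0.0]
wrist_force: [-3.5, 1.3, 0.9]
grip_width: 0.0002
finger_force: 1.8
```

```bash
python3 -c "
import b;b.rep()
from plant import viewer,state
import numpy as np
F=[]
for i in range(6):
    viewer.get_image('top');s=state();F.append(np.r_[s['wrist_force'],s['finger_force']])
m=np.mean(F,0);print(m,m[:2]@b.ex,m[:2]@b.ey);b.rep()"
```

```text
t 13.3 tcp [0.5978 0.0056 0.0888] bench -0.0035 -0.0603 yaw 1.433 F bench -3.6543271158128445 0.8032117361608913 0.8859530262759946 [ 0.15  0.64 -0.38  1.8   0.32  0.76 -0.53]
[-3.02662449  1.8647468   1.16394876  1.69905544] -3.262895119284301 1.4111172501106388
t 13.6 tcp [0.5979 0.0055 0.0888] bench -0.0035 -0.0604 yaw 1.433 F bench -3.739229177452045 1.8392464328021874 1.526490763693322 [ 0.15  0.64 -0.38  1.8   0.32  0.76 -0.53]
```

Averaged: about 0.18 N m now. Aim for about 0.29.

Call:
carry_out:
  targets:
    - [0.0008,-0.0001,0,0,0,0,0]
    - [0.0008,-0.0001,0,0,0,0,0]
    - [0.0008,-0.0001,0,0,0,0,0]

```text
clock: 13.85
eef_pos: [0.6002, 0.0052, 0.0887]
ee_rot: [-2.369, -2.063, 0.0]
wrist_force: [-4.2, 2.6, 0.3]
grip_width: -0.0001
finger_force: 2.2
```

```bash
cat >> b.py <<'E'
def tq(n=8):
    F=[]
    for i in range(n):
        viewer.get_image('top');s=state();F.append(np.r_[s['wrist_force'],s['finger_force']])
    m=np.mean(F,0);fx,fy=-m[:2]@ex,-m[:2]@ey;q=s['eef_pos'][:2]-o;r=np.array([q@ex+.015,q@ey])
    print(m.round(2),"on bar",fx,fy,"torque",r[0]*fy-r[1]*fx)
E
python3 -c "
import b;b.rep();b.tq()"
```

```text
t 13.85 tcp [0.6002 0.0052 0.0887] bench -0.0011 -0.0604 yaw 1.433 F bench -4.511851484734824 2.0126756134307415 0.27823479021168673 [ 0.15  0.64 -0.38  1.79  0.32  0.77 -0.53]
[-3.95  2.89  0.81  2.05] on bar 4.319103749646436 -2.295073459623544 torque 0.22907211633436286
```

Call:
carry_out:
  targets:
    - [0.0008,-0.0001,0,0,0,0,0]
    - [0.0008,-0.0001,0,0,0,0,0]
    - [0.0008,-0.0001,0,0,0,0,0]
    - [0.0006,-0.0001,0,0,0,0,0]

```text
clock: 14.58
eef_pos: [0.6029, 0.0046, 0.0886]
ee_rot: [-2.369, -2.063, 0.001]
wrist_force: [-5.4, 3.7, 1.3]
grip_width: 0.0002
finger_force: 2.7
```

```bash
python3 -c "
import b;b.rep();b.tq(12)
from h import *
w=viewer.get_image('wrist');crop(w['img'],180,170,512,384,2,'pics/w7.png')"
```

```text
t 14.5833 tcp [0.6029 0.0046 0.0886] bench 0.0016 -0.0606 yaw 1.433 F bench -5.903021804310495 2.850519016002263 1.3120461211757175 [ 0.15  0.64 -0.38  1.79  0.32  0.77 -0.53]
[-5.05  3.42  0.78  2.53] on bar 5.485655182544085 -2.660218171214125 torque 0.2879461363808791
```

View pics/w7.png

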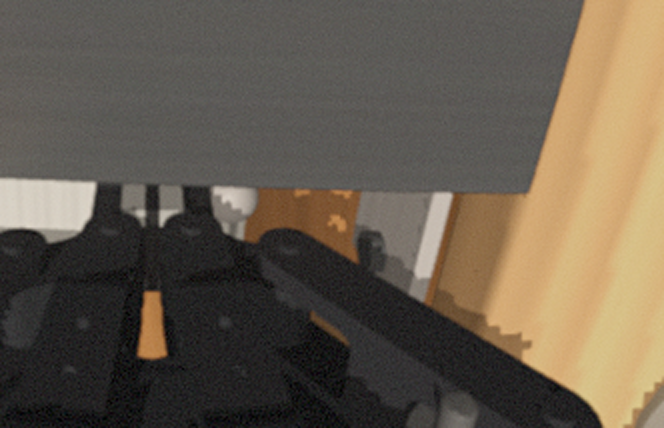

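The finger is still on the ball, and the averaged torque is about 0.285 N m, inside the finger-tight window. Back off and lift clear.

Call:
carry_out:
  targets:
    - [-0.004,0.0006,0,0,0,0,0]
    - [-0.01,0.0014,0,0,0,0,0]
    - [-0.02,0.0015,0,0,0,0,0]
    - [-0.02,0.0015,0,0,0,0,0]
    - [-0.015,0,0.01,0,0,0,0]
    - [0,0,0.03,0,0,0,0]
    - [0,0,0.03,0,0,0,0]
    - [0,0,0.03,0,0,0,0]
    - [0,0,0.02,0,0,0,0]
    - [0,0,0,0,0,0,0]
    - [0,0,0,0,0,0,0]

```text
clock: 16.15
eef_pos: [0.5357, 0.0088, 0.2102]
ee_rot: [2.368, 2.059, 0.004]
wrist_force: [-0.5, 0.1, -1.6]
grip_width: 0.0001
finger_force: 0.0
```

```bash
python3 -c "
import b;b.rep()
from plant import job;print(job.finish_job())"
```

```text
t 16.15 tcp [0.5357 0.0088 0.2102] bench -0.0655 -0.066 yaw 1.432 F bench -0.49188988573912584 -0.010611265424048166 -1.591684471043261 [ 0.21  0.41 -0.44  1.83  0.22  0.94 -0.47]
the job is handed in; nothing more can be done
None
```

The pin is pushed home against the stop and clamped at about 0.285 N m, estimated from the wrist force; the arm was lifted clear and the job handed in at 16 s, with no verdict returned.

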